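# Lock the work-rest post onto the bench anchor

### The job

Mount the square-tube post on the bench anchor: set its keyhole foot down flat over the two screw heads, then slide it along until the screw necks are fully home in the narrow slots and the brass spring catch has sprung up behind the foot, and let go. Do it gently and slowly, by feel, without knocking or forcing it (never more than 60 N between post and anchor, not even for an instant), and do not disturb the other things on the bench.

Things in the scene. Friction and masses are not known exactly. Their poses are not given: they have to be found in the camera images.
- post: Loose bare-steel post, 0.35 to 0.6 kg, flat on the bench: upright square tube, 28 x 28 mm, top at 65 mm, welded on the middle of a foot plate 150 mm long (x) x 56 wide (y) x 5 thick. Origin: centre of the foot's underside; z up. Two keyholes on its centre line, 80 mm apart: round holes 20 mm across, each with a slot 11 mm wide running to -x. Pinch the tube from above. Friction 0.5 to 0.7.
- post_hole_front (a point): Centre of the front round hole of the foot, at its underside: post frame x = +53 mm, y = 0 (the rear hole is at x = -27 mm). A screw neck bottoms in its slot when its centre is 22 mm to the -x side of its hole's centre, so at x = +31 and -49 mm. Under the heads the foot has 3 mm of play upwards; pressed down on the bar it drags.
- anchor: Fixed bench anchor: dark base 256 x 90 x 10 mm carrying a grey bar 190 x 60 x 12 mm, flat top 22 mm above the bench. On the bar's centre line two screws 80 mm apart: necks 8 mm in diameter and 8 tall, heads 16 across and 5 thick, tops 35 mm above the bench. Origin: at bench height on the centre line; z up, x is the locking direction. Touching down at 10 mm/s knocks with 30 N, at 20 mm/s with 60 N.
- anchor_home (a point): Home of the foot's origin if the bar stood at its rear stop: 22 mm above the anchor's origin. The bar is clamped in slotted holes, ahead of that stop along the anchor's x by s, 4 to 34 mm, not measured, new each time (no shift in y or yaw; it stays put under the forces allowed). Screws at anchor x = 31 + s and -49 + s mm.
- anchor_entry (a point): Entry if the bar stood at its rear stop: anchor x = -22 mm, 22 mm up. With the x axes parallel, the heads pass the holes with 2 mm to spare (4 mm to the slot side) when the post's origin is at anchor x = -22 + s mm; the foot then rests on the bar, 22 mm up, and slides 22 mm to +x until the necks bottom, origin at x = s.
- catch (a joint): Brass spring catch, a block 12 mm long x 24 wide in the bar at its -x end, 7 mm proud. Value: how far it is pressed down, in m: 0 up, 0.007 flush with the bar; spring 0.6 N up, 1.3 N flush. The foot presses it flush when set down over the heads; it springs up behind the foot's rear edge, locking it, only when the necks are within 1.5 mm of the slots' ends.
- hammer: Bystander: hammer 260 mm long lying loose on the bench. It lies on the bench between the anchor and the post.
- flux_tin: Bystander: grey tin, 52 mm in diameter, 50 mm tall, standing loose. Origin: centre of its underside.
- spanner: Bystander: spanner 200 mm long lying loose on the bench.
- copper_sleeve: Bystander: copper pipe sleeve, 38 mm in diameter, 50 mm tall, standing loose. Origin: centre of its underside.
- tube_offcut: Bystander: dark square-tube offcut 120 x 40 x 40 mm lying loose. Origin: centre of its underside.
- brass_scrap: Bystander: brass plate 90 x 50 x 6 mm lying loose. Origin: centre of its underside.
Not all that is in view belongs to the job. What is shaped like the post but black or pink is not meant.

How it is judged:
By the outcome, as a careful person would: the job done as asked, in the order asked, and still so for the second after the job is handed in, with the robot touching nothing.
It also fails if it takes over 64 s, if anything falls off the work surface, if the arm or the gripper's body presses on something with over 40 N, if the wrist force passes 120 N, or if a joint passes its speed limit or range.

### The arm

A 7-joint arm with a two-finger parallel gripper is mounted at the origin on the work surface. World frame = base frame: x ahead of the robot, y to its left, z up, the work surface at z = 0. Lengths are in m, angles in rad, forces in N, time in s.
With the tool pointing down it reaches from about 0.425 to 1.025 m from the base axis. Payload 9.4 kg.
Tool frame: the origin (TCP) lies at the centre of the arm's flange, where the gripper is bolted on; the fingertips stand 186 mm ahead of it and the grasp point (between the pads) lies 167 mm ahead of it; z points along the fingers, y is the line along which they close (so a half turn about z gives the same grasp; the last joint's range is limited). The gripper opens to 93 mm and grips with 3 to 60 N. Pads are 15 mm wide; open, the fingers measure 128 mm over their backs; the gripper's body (75 mm by 188 mm) begins 65 mm behind the grasp point.
Start: joints at [-1.372, 0.599, -0.003, 1.599, 0.002, 0.943, -0.08], TCP at [0.197, 0.698, 0.405] pointing down, gripper open.
Joint ranges: [-2.57, 2.57], [-0.35, 1.97], [-1.29, 1.29], [0.11, 2.56], [-1.05, 4.19], [0.11, 1.86], [-2.63, 2.63]. Speed limits (rad/s): [2.22, 2.22, 3.01, 3.01, 3.14, 3.14, 3.14].

### API

Orientations are given as a unit quaternion [x, y, z, w].
In Python, from plant import env, cams, job gives the robot as it stands.
- The arm moves only by the tool step_arm, never from a script. Its argument "moves" is one flat list of numbers, 7 for each row, row after row: the shift along the world's x, y, z in a scale on which 1.0 is 0.5 m, then the turn, a rotation vector about the world's x, y, z in shares of 180 degrees (1.0 is 180 degrees), then the closure, from 0 (fully open) to 1 (shut). In form: [dx, dy, dz, ax, ay, az, gripper, dx, dy, dz, ax, ay, az, gripper, ...]. A call has 1 to 10 rows; each row is the pose to reach, as a shift and turn from the pose commanded when the call began; what a row does not reach only later rows make up. A row lasts 1/8 s, in which the tool goes at most 62.5 mm and 10.7 degrees, less where a joint would pass 70% of its speed; a pose out of reach is approached as far as the arm can. A shift or turn number past 1, either way, is cut back to 1. A call with a gripper value outside its range is refused whole. The fingers move at their own pace and stop on an object; "newtons" is the grip in N (left out, the last holds). Time passes only in rows, so rows that repeat a pose let the fingers close. It gives the time, the measured TCP pose, the force, the opening and the grip force at its end, in the units of the state.
- env.state(): the state, without advancing time (a new reading comes with each control period).
- cams.snapshot(name): name is "side" or "top" or "wrist"; returns a dict with "frame" (420x560x3 uint8, red, green, blue), "vertical_fov" (degrees; the focal length in pixels is half the picture's height over the tangent of half this angle, whatever the lens; pixels are square), "cx", "cy" (the principal point, pixels), "R" (3x3) and "t" (3): a world point X has camera coordinates R X + t. Camera axes: x right, y down, z forward; pixel columns grow to the right and rows downward; lengths in m; the calibration is good to about 2 mm. A picture is of the moment at which its call begins. There is no depth.
- job.close_job(): hands the job in; it is judged then, once.
The state is a dict: "time_s": time; "qpos": joint angles; "qvel": joint speeds; "tau": joint torques, N m; "tool_pos": TCP position; "tcp_rot": TCP orientation; "contact_force": force on the tool from outside, world axes, zero at the start; "wrist_torque": the same for the moment, N m; "opening": finger opening in m; "grip_force": force on a finger pad.
Only numpy, scipy, OpenCV 4.12 (cv2) and the standard library are available. Lean on these libraries where they do the work, as an engineer would, in place of code of your own. Each camera call takes 0.05 s, during which the arm holds its last target. There are 200 camera calls.

## Working session

There is one attempt and no reset: what is moved stays moved. The work goes in short steps, Python scripts to look and compute and a tool call to move; the robot and the scene stay as the last step left them, time stands still between calls to the robot, and variables do not carry over. Pictures are saved under pics/ and viewed, at most 10 in all, crops included, and the job is handed in when it is done.

Besides the shell and the picture viewer there is one more tool, called as a command line: name --argument value ..., lists and objects as JSON in quotes. step_arm: Moves the arm, as the interface text tells. Its arguments: {"type":"object","properties":{"moves":{"type":"array"},"newtons":{"type":"number"}},"required":["moves"]}

```bash
mkdir -p pics; ls; cat > h.py <<'E'
import numpy as np, cv2
from plant import env, cams, job
def snap(n):
    s=cams.snapshot(n); cv2.imwrite(f'/tmp/{n}.png',cv2.cvtColor(s['frame'],cv2.COLOR_RGB2BGR)); return s
def f(s): return s['frame'].shape[0]/2/np.tan(np.radians(s['vertical_fov'])/2)
def ray(s,u,v,z):
    R=np.array(s['R']);t=np.array(s['t']);c=-R.T@t
    d=R.T@np.array([(u-s['cx'])/f(s),(v-s['cy'])/f(s),1]); return c+d*(z-c[2])/d[2]
def proj(s,X):
    p=np.array(s['R'])@np.array(X)+s['t']; return [s['cx']+f(s)*p[0]/p[2],s['cy']+f(s)*p[1]/p[2]]
E
python3 - <<'E'
from h import *
for n in ['top','side','wrist']:
    s=snap(n); cv2.imwrite(f'pics/{n}0.png',cv2.cvtColor(s['frame'],cv2.COLOR_RGB2BGR))
    R=np.array(s['R']);print(n,s['vertical_fov'],s['cx'],s['cy'],(-R.T@s['t']).round(3),R[2].round(3))
st=env.state();print({k:np.round(v,4) for k,v in st.items()})
E
```

```text
pics
top 55.21553652956842 281.86497817905087 210.5958012905682 [0.35  0.002 1.294] [ 0.13  -0.011 -0.991]
side 44.14126456251456 276.1421758879744 213.61625168211762 [ 0.192 -0.736  1.028] [ 0.251  0.575 -0.779]
wrist 66.49612474651634 280.52899440071394 205.93950109634693 [0.126 0.718 0.385] [ 0.255 -0.073 -0.964]
{'time_s': np.float64(0.15), 'qpos': array([-1.3717,  0.6   , -0.0025,  1.5999,  0.0018,  0.9429, -0.0798]), 'qvel': array([-0.0013, -0.0027, -0.0004, -0.0018, -0.0003,  0.0022, -0.0001]), 'tau': array([ 3.60000e-03, -7.65594e+01,  1.49950e+00, -2.52563e+01,
       -5.22000e-02,  1.49000e-02,  2.00000e-04]), 'tool_pos': array([0.1974, 0.6975, 0.404 ]), 'tcp_rot': array([ 1.374e-01,  9.905e-01, -6.000e-04, -0.000e+00]), 'contact_force': array([ 0.6773, -0.4441,  0.4158]), 'wrist_torque': array([0.0034, 0.0148, 0.0137]), 'grip_force': np.float64(0.0), 'opening': np.float64(0.0931)}
```

View pics/top0.png

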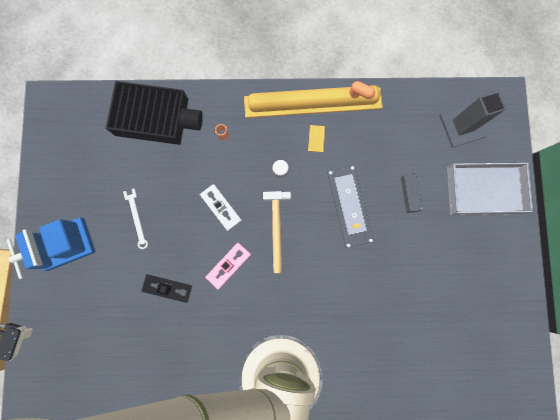

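View pics/side0.png

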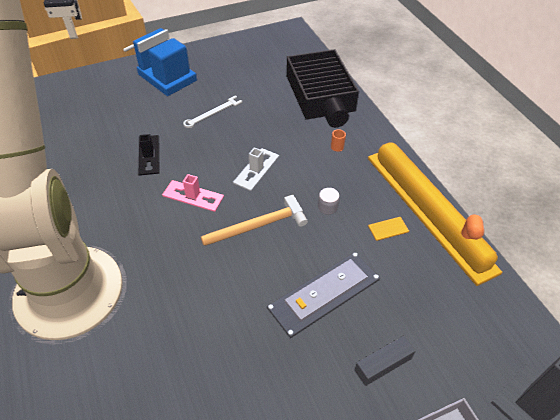

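The top picture has three post-shaped things: silver-white at (220,207), pink at (228,266) and black at (167,288). I choose the silver one, since bare steel fits the description. The anchor is at (350,205), with its catch (355,226) at the robot-side end. The hammer at (277,230) lies between them.

```bash
python3 - <<'E'
from h import *
a=cv2.imread('/tmp/top.png')
A=cv2.resize(a[175:240,190:250],None,fx=6,fy=6,interpolation=cv2.INTER_CUBIC)
B=cv2.resize(a[160:252,322:382],None,fx=6,fy=6,interpolation=cv2.INTER_CUBIC)
o=np.zeros((600,800,3),np.uint8);o[:390,:360]=A;o[:552,400:760]=B
cv2.imwrite('pics/crop1.png',o)
E
```

```text
(no output)
```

View pics/crop1.png

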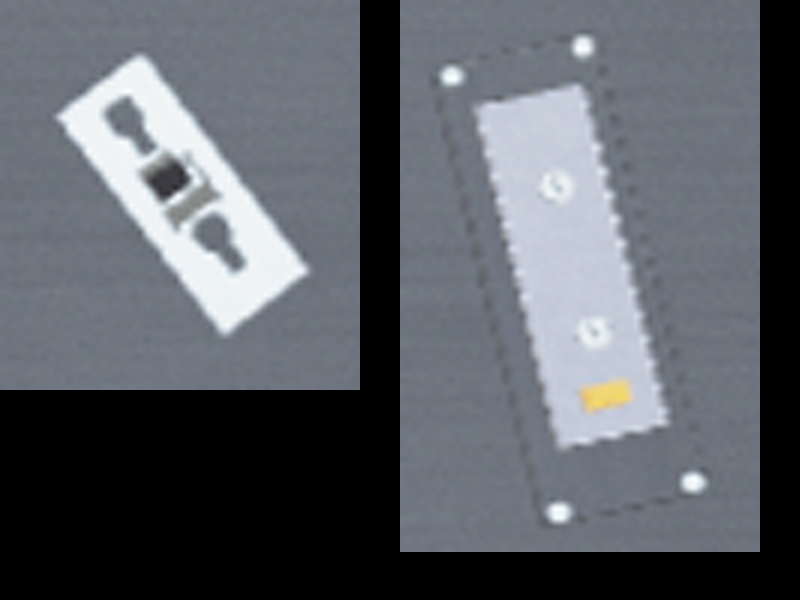

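The crop confirms the silver post: front hole upper left, slots running lower right, tube dark inside. The anchor's screw heads are at about (348,191) and (354,215.5) in the full picture, and the catch is at (356.5,226).

```bash
python3 - <<'E'
from h import *
s=snap('top'); im=s['frame'].astype(int)
def rect(m,z,roi):
    M=np.zeros(m.shape,np.uint8);x0,y0,x1,y1=roi;M[y0:y1,x0:x1]=m[y0:y1,x0:x1]
    c=max(cv2.findContours(M,0,1)[0],key=cv2.contourArea)
    P=np.array([ray(s,*p[0],z)[:2] for p in c],np.float32)*1000
    return cv2.minAreaRect(P), cv2.boxPoints(cv2.minAreaRect(P)).round()
print('post',rect((im.min(2)>190),.005,(195,178,245,236)))
print('bar',rect((im.min(2)>140),.022,(332,172,368,236)))
for n,u,v,z in [('h1',348,191,.035),('h2',354.2,215.4,.035),('catch',356.5,225.8,.029),('b1',330.6,172.5,.012),('b2',352.3,167.6,.012),('b3',348.4,245.2,.012),('b4',370.7,240.2,.012),('hamL',264,195,.02),('hamR',291,195,.02),('hamEnd',277,272,.01),('tin',280,167,.05),('brass',316,138,.006),('sleeve',221,131,.05)]:
    print(n,(ray(s,u,v,z)*1000).round())
E
```

```text
post (((534.1109008789062, 188.12905883789062), (149.88372802734375, 56.09699249267578), 37.1554069519043), array([[457., 165.],
       [491., 121.],
       [611., 211.],
       [577., 256.]], dtype=float32))
bar (((537.1475830078125, -230.88507080078125), (189.64816284179688, 62.146827697753906), 11.810995101928711), array([[ 438., -220.],
       [ 451., -281.],
       [ 636., -242.],
       [ 624., -181.]], dtype=float32))
h1 [ 576. -224.   35.]
h2 [ 497. -241.   35.]
catch [ 465. -248.   29.]
b1 [ 642. -173.   12.]
b2 [ 657. -244.   12.]
b3 [ 404. -223.   12.]
b4 [ 419. -295.   12.]
hamL [568.  45.  20.]
hamR [567. -42.  20.]
hamEnd [323.   6.  10.]
tin [652.  -8.  50.]
brass [ 760. -129.    6.]
sleeve [772. 180.  50.]
```

Units first: shifts go in shares of 0.5 m and turns go in shares of 180 degrees. So -0.45 m / 0.5 = -0.9, 0.02 m / 0.5 = 0.04, -97 degrees / 180 = -0.5389.

step_arm --moves '[0.04, -0.06, 0, 0, 0, -0.0444, 0, 0.1, -0.15, 0, 0, 0, -0.1, 0, 0.17, -0.26, 0, 0, 0, -0.1556, 0, 0.24, -0.36, 0, 0, 0, -0.2111, 0, 0.31, -0.47, 0, 0, 0, -0.2667, 0, 0.38, -0.57, 0, 0, 0, -0.3222, 0, 0.44, -0.67, 0, 0, 0, -0.3778, 0, 0.5, -0.76, 0, 0, 0, -0.4333, 0, 0.55, -0.84, 0, 0, 0, -0.4889, 0, 0.59, -0.9, 0, 0, 0, -0.5389, 0]'

```text
time_s: 1.45
tool_pos: [0.4933, 0.2456, 0.4049]
tcp_rot: [0.835, 0.55, 0.0, 0.0]
contact_force: [1.5, -0.1, -0.2]
opening: 0.0932
grip_force: 0.0
```

In the tool's units: -0.07 m / 0.5 = -0.14, -0.06 m / 0.5 = -0.12, -30.2 degrees / 180 = -0.1678.

step_arm --moves '[0.03, -0.04, -0.04, 0, 0, -0.0556, 0, 0.06, -0.08, -0.08, 0, 0, -0.1111, 0, 0.076, -0.11, -0.12, 0, 0, -0.15, 0, 0.084, -0.12, -0.14, 0, 0, -0.1678, 0, 0.084, -0.12, -0.14, 0, 0, -0.1678, 0]'

```text
time_s: 2.08
tool_pos: [0.5344, 0.1877, 0.3342]
tcp_rot: [0.948, 0.318, -0.001, 0.0]
contact_force: [0.3, 0.3, -0.5]
opening: 0.093
grip_force: 0.0
```

```bash
python3 - <<'E'
from h import *
st=env.state();print({k:np.round(st[k],4) for k in['time_s','tool_pos','tcp_rot','contact_force','qpos']})
s=snap('wrist'); cv2.imwrite('pics/w1.png',cv2.imread('/tmp/wrist.png'))
np.save('/tmp/cal.npy',dict(s),allow_pickle=True)
E
```

```text
{'time_s': np.float64(2.075), 'tool_pos': array([0.5344, 0.1877, 0.3342]), 'tcp_rot': array([ 9.482e-01,  3.177e-01, -6.000e-04,  1.000e-04]), 'contact_force': array([ 0.314 ,  0.2684, -0.4734]), 'qpos': array([-0.8122,  0.5608,  0.5552,  2.0555, -0.4788,  0.6537, -0.8615])}
```

View pics/w1.png

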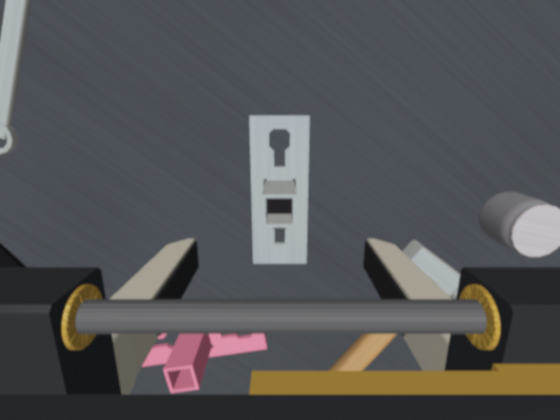

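The wrist view shows the steel post between the fingers: foot from (250,115) to (308,264), tube top at (279,208), front hole at (279,140). I refine its pose from here.

```bash
python3 - <<'E'
from h import *
s=np.load('/tmp/cal.npy',allow_pickle=True).item(); im=s['frame'].astype(int)
M=np.zeros(im.shape[:2],np.uint8);M[100:275,240:320]=((im.min(2)>120)[100:275,240:320])
c=max(cv2.findContours(M,0,1)[0],key=cv2.contourArea)
P=np.array([ray(s,*p[0],.005)[:2] for p in c],np.float32)*1000
r=cv2.minAreaRect(P);print(r)
print('tube top inside centre', ray(s,279.3,206.5,.065)*1000)
print('front hole', ray(s,279.5,140,.005)*1000)
E
```

```text
((533.595703125, 189.35284423828125), (150.32553100585938, 57.2484245300293), 37.14649963378906)
tube top inside centre [536.5283191  191.14198661  65.        ]
front hole [575.53343047 220.60129222   5.        ]
```

In the tool's units: -0.122 m / 0.5 = -0.244, -0.001 m / 0.5 = -0.002.

step_arm --moves '[0, 0, -0.04, 0, 0, 0, 0, -0.002, 0.002, -0.1, 0, 0, 0, 0, -0.002, 0.002, -0.17, 0, 0, 0, 0, -0.002, 0.002, -0.22, 0, 0, 0, 0, -0.002, 0.002, -0.24, 0, 0, 0, 0.3, -0.002, 0.002, -0.244, 0, 0, 0, 0.45, -0.002, 0.002, -0.244, 0, 0, 0, 0.65, -0.002, 0.002, -0.244, 0, 0, 0, 0.8, -0.002, 0.002, -0.244, 0, 0, 0, 0.8, -0.002, 0.002, -0.244, 0, 0, 0, 0.8]' --newtons 40

```text
time_s: 3.38
tool_pos: [0.5335, 0.1887, 0.213]
tcp_rot: [0.948, 0.317, 0.0, -0.0]
contact_force: [0.4, 0.3, -0.1]
opening: 0.0374
grip_force: 0.0
```

step_arm --moves '[0, 0, 0, 0, 0, 0, 0.85, 0, 0, 0, 0, 0, 0, 0.9, 0, 0, 0, 0, 0, 0, 1, 0, 0, 0, 0, 0, 0, 1]' --newtons 40

```text
time_s: 3.88
tool_pos: [0.5334, 0.1886, 0.2128]
tcp_rot: [0.948, 0.317, 0.0, -0.0]
contact_force: [-0.8, 0.1, 3.0]
opening: 0.0277
grip_force: 40.0
```

In the tool's units: -0.141 m / 0.5 = -0.282, 0.05 m / 0.5 = 0.1, -9 degrees / 180 = -0.05.

step_arm --moves '[0, 0, 0.006, 0, 0, 0, 1, 0, 0, 0.024, 0, 0, 0, 1, 0, 0, 0.06, 0, 0, 0, 1, 0, 0, 0.1, 0, 0, 0, 1, -0.004, -0.016, 0.14, 0, 0, 0, 1, -0.012, -0.046, 0.17, 0, 0, -0.0056, 1, -0.024, -0.09, 0.19, 0, 0, -0.0167, 1, -0.038, -0.146, 0.2, 0, 0, -0.0278, 1, -0.056, -0.212, 0.2, 0, 0, -0.0389, 1, -0.074, -0.282, 0.2, 0, 0, -0.05, 1]'

```text
time_s: 5.12
tool_pos: [0.4953, 0.045, 0.3127]
tcp_rot: [0.971, 0.24, -0.0, 0.0]
contact_force: [0.2, -0.4, -3.7]
opening: 0.0278
grip_force: 40.0
```

In the tool's units: -0.306 m / 0.5 = -0.612, -0.303 m / 0.5 = -0.606, -16.1 degrees / 180 = -0.0894.

step_arm --moves '[-0.02, -0.074, 0, 0, 0, -0.0111, 1, -0.04, -0.15, 0, 0, 0, -0.0222, 1, -0.06, -0.23, 0, 0, 0, -0.0333, 1, -0.08, -0.31, 0, 0, 0, -0.0444, 1, -0.1, -0.39, 0, 0, 0, -0.0556, 1, -0.12, -0.466, 0, 0, 0, -0.0667, 1, -0.138, -0.53, 0, 0, 0, -0.0778, 1, -0.152, -0.578, 0, 0, 0, -0.0861, 1, -0.16, -0.606, 0, 0, 0, -0.0889, 1, -0.162, -0.612, 0, 0, 0, -0.0894, 1]'

```text
time_s: 6.38
tool_pos: [0.4144, -0.2593, 0.3127]
tcp_rot: [0.995, 0.102, -0.0, -0.0]
contact_force: [0.2, 0.2, -3.5]
opening: 0.0278
grip_force: 40.0
```

In the tool's units: -0.04 m / 0.5 = -0.08, -0.03 m / 0.5 = -0.06.

step_arm --moves '[0, 0, -0.03, 0, 0, 0, 1, 0, 0, -0.06, 0, 0, 0, 1, 0, 0, -0.08, 0, 0, 0, 1, 0, 0, -0.08, 0, 0, 0, 1, 0, 0, -0.08, 0, 0, 0, 1]'

```text
time_s: 7.0
tool_pos: [0.4155, -0.2584, 0.2727]
tcp_rot: [0.995, 0.104, -0.0, -0.0]
contact_force: [-0.2, -0.5, -4.3]
opening: 0.0276
grip_force: 40.0
```

```bash
python3 - <<'E'
from h import *
st=env.state();print({k:np.round(st[k],4) for k in['time_s','tool_pos','tcp_rot','contact_force','qpos','opening']})
s=snap('wrist'); cv2.imwrite('pics/w2.png',cv2.imread('/tmp/wrist.png'))
np.save('/tmp/cal.npy',dict(s),allow_pickle=True)
E
```

```text
{'time_s': np.float64(7.0), 'tool_pos': array([ 0.4155, -0.2584,  0.2727]), 'tcp_rot': array([ 9.946e-01,  1.036e-01, -1.000e-04, -0.000e+00]), 'contact_force': array([-0.1702, -0.5292, -4.2828]), 'qpos': array([ 0.1357,  0.5803,  0.4436,  2.2648, -0.6245,  0.414 , -0.2659]), 'opening': np.float64(0.0276)}
```

View pics/w2.png

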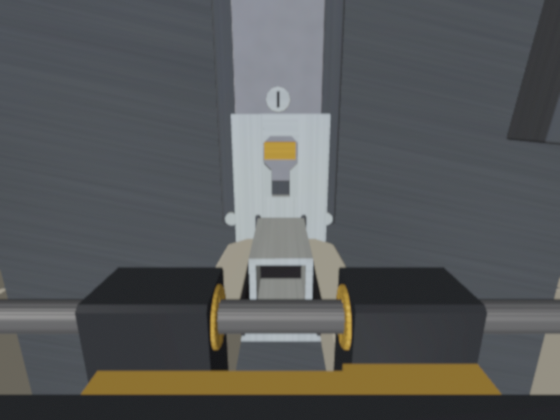

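The held post's front edge runs (233,114)–(331,114). One screw head shows at (278,98), and through the front hole I can see the brass catch at (280,151). I cast these points, along with the tube and screw points from the top and side views.

```bash
python3 - <<'E'
from h import *
s=np.load('/tmp/cal.npy',allow_pickle=True).item(); im=s['frame'].astype(int)
g=im.min(2)
def edges(row,thr,a=200,b=360):
    x=np.where(g[row,a:b]>thr)[0]; return a+x[0],a+x[-1]
for r in (118,125,135,190,200): print(r,g[r,225:240],g[r,324:338])
M=np.zeros(g.shape,np.uint8);M[84:113,262:296]=(g[84:113,262:296]>165)
c=max(cv2.findContours(M,0,1)[0],key=cv2.contourArea);(u,v),rad=cv2.minEnclosingCircle(c);print('head',u,v,rad,ray(s,u,v,.035)*1000)
zt=s_top=env.state()['tool_pos'][2]-.208
for u,v in [(233,114),(331,114),(235,200),(328,200)]: print('foot',(u,v),(ray(s,u,v,zt)*1000).round(1))
for c in range(276,286,4): print(c,g[104:120,c])
t=snap('top'); d=snap('side')
for S,n in((t,'top'),(d,'side')):
  print(n,[np.round(proj(S,p),1) for p in([.576,-.224,.035],[.497,-.241,.035])])
o=np.zeros((600,800,3),np.uint8)
for k,(n,S) in enumerate((('top',t),('side',d))):
  u,v=np.round(proj(S,[.5365,-.2325,.035])).astype(int)
  a=cv2.imread(f'/tmp/{n}.png')[v-40:v+60,u-33:u+33] if k==0 else cv2.imread(f'/tmp/{n}.png')[v-50:v+50,u-33:u+33]
  print(n,u,v);a=cv2.resize(a,None,fx=6,fy=6,interpolation=cv2.INTER_CUBIC);o[:a.shape[0],400*k:400*k+a.shape[1]]=a
cv2.imwrite('pics/c2.png',o)
E
```

```text
118 [ 81  81  80  80  88 119 157 174 179 180 180 180 180 179 178] [177 177 177 176 173 163 131  95  81  78  78  78  77  73]
125 [ 81  80  81  80  84 106 143 169 179 181 180 180 180 179 178] [177 177 177 176 174 161 125  88  79  78  77  77  75  71]
135 [ 80  81  80  80  82  95 132 165 178 180 180 180 180 180 179] [178 178 178 175 166 142 106  82  78  78  77  77  75  68]
190 [ 81  80  80  80  80  80  80  88 124 163 179 182 181 180 180] [178 176 167 141 104  81  78  78  78  76  72  67  68  74]
200 [ 81  81  80  80  80  80  80  83 104 141 169 180 181 180 180] [178 174 161 126  88  78  78  77  78  75  68  66  73  76]
head 277.2970275878906 98.67326354980469 11.796930313110352 [ 498.16934816 -238.50872999   35.        ]
foot (233, 114) [ 483.4 -216.3   64.9]
foot (331, 114) [ 494.8 -270.5   64.9]
foot (235, 200) [ 434.1 -225.9   64.9]
foot (328, 200) [ 445.8 -281.2   64.9]
276 [146 146 151 162 172 176 171 159 149 156 169 176 179 179 179 178]
280 [163 164 166 171 176 176 170 157 148 155 168 176 179 180 179 178]
284 [177 177 176 176 171 161 148 141 144 155 168 176 179 180 179 178]
top [array([348.1, 190.9]), array([354.3, 215.4])]
side [array([340.7, 275.8]), array([312.3, 293.9])]
top 351 203
side 327 285
```

View pics/c2.png

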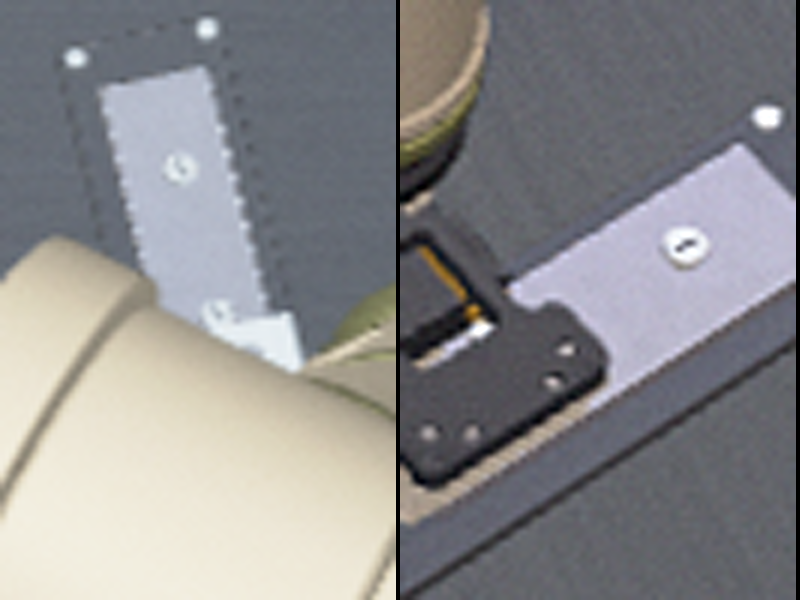

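```bash
python3 - <<'E'
from h import *
s=np.load('/tmp/cal.npy',allow_pickle=True).item(); im=cv2.GaussianBlur(s['frame'],(3,3),0).astype(float)
g=im.mean(2)
def mid(r,a,b):   # strongest gradient col, subpixel centroid
    d=np.abs(np.diff(g[r,a:b]));k=d.argmax();w=d[max(0,k-2):k+3];return a+.5+(w*np.arange(max(0,k-2),max(0,k-2)+len(w))).sum()/w.sum()
def lines(rows,la,lb,ra,rb,z):
    out=[]
    for a,b in((la,lb),(ra,rb)):
        P=np.array([ray(s,mid(r,a,b),r,z)[:2] for r in rows],np.float32)*1000
        vx,vy,x,y=cv2.fitLine(P,cv2.DIST_HUBER,0,.01,.01).ravel(); 
        if vx<0:vx,vy=-vx,-vy
        n=np.array([-np.sin(np.radians(12)),np.cos(np.radians(12))])
        p=np.array([x,y]); p=p+(500-x)/vx*np.array([vx,vy])
        out.append((np.degrees(np.arctan2(vy,vx)),n@p))
    return out
zt=env.state()['tool_pos'][2]-.208
print(lines(range(5,85,4),222,245,312,334,.022))
print(lines(range(120,205,4),222,245,318,340,zt))
M=(im.max(2)>0)
h=cv2.HoughCircles(s['frame'].mean(2).astype(np.uint8)[80:120,258:300].copy(),cv2.HOUGH_GRADIENT,1.5,30,param1=100,param2=8,minRadius=9,maxRadius=14)
print(h)
print(g[98,260:298].round())
E
```

```text
[(np.float32(12.134486), np.float64(-307.15257664820734)), (np.float32(12.029181), np.float64(-366.8014907713007))]
[(np.float32(12.036296), np.float64(-310.42133231828046)), (np.float32(12.063077), np.float64(-367.0270426289406))]
[[[18.75 18.75 12.45]]]
[146. 146. 146. 146. 148. 155. 166. 175. 180. 181. 181. 181. 181. 181.
 178. 169. 143. 112. 104. 131. 161. 176. 180. 180. 180. 181. 180. 179.
 175. 165. 154. 147. 146. 146. 146. 145. 145. 146.]
```

In the tool's units: 0.11 m / 0.5 = 0.22, 0.029 m / 0.5 = 0.058.

step_arm --moves '[0.008, 0.002, 0, 0, 0, 0, 1, 0.028, 0.006, 0, 0, 0, 0, 1, 0.058, 0.012, 0, 0, 0, 0, 1, 0.094, 0.02, 0, 0, 0, 0, 1, 0.13, 0.03, 0, 0, 0, 0, 1, 0.166, 0.038, 0, 0, 0, 0, 1, 0.194, 0.044, 0, 0, 0, 0, 1, 0.212, 0.048, 0, 0, 0, 0, 1, 0.22, 0.05, 0, 0, 0, 0, 1, 0.22, 0.05, 0, 0, 0, 0, 1]'

```text
time_s: 8.4
tool_pos: [0.5252, -0.2335, 0.2727]
tcp_rot: [0.995, 0.104, -0.0, -0.0]
contact_force: [-0.8, 1.0, -3.6]
opening: 0.0278
grip_force: 40.0
```

In the tool's units: -0.018 m / 0.5 = -0.036, -0.017 m / 0.5 = -0.034.

step_arm --moves '[0, 0, -0.008, 0, 0, 0, 1, 0, 0, -0.018, 0, 0, 0, 1, 0, 0, -0.028, 0, 0, 0, 1, 0, 0, -0.034, 0, 0, 0, 1, 0, 0, -0.036, 0, 0, 0, 1, 0, 0, -0.036, 0, 0, 0, 1]'

```text
time_s: 9.15
tool_pos: [0.5254, -0.2334, 0.2547]
tcp_rot: [0.995, 0.104, -0.0, 0.0]
contact_force: [-0.1, -0.2, -3.0]
opening: 0.0277
grip_force: 40.0
```

```bash
python3 - <<'E'
from h import *
st=env.state();print({k:np.round(st[k],4) for k in['time_s','tool_pos','tcp_rot','contact_force','opening']})
s=snap('wrist');np.save('/tmp/cal.npy',dict(s),allow_pickle=True)
d=snap('side')
a=cv2.imread('/tmp/wrist.png')[80:330,190:370]; b=cv2.imread('/tmp/side.png')
u,v=np.round(proj(d,[.524,-.235,.04])).astype(int);print(u,v)
o=np.zeros((600,800,3),np.uint8)
a=cv2.resize(a,None,fx=2.4,fy=2.4,interpolation=cv2.INTER_CUBIC);o[:600,:432]=a[:,:432]
b=cv2.resize(b[v-50:v+50,u-30:u+30],None,fx=6,fy=6,interpolation=cv2.INTER_CUBIC);o[:600,440:800]=b
cv2.imwrite('pics/c3.png',o)
E
```

```text
{'time_s': np.float64(9.15), 'tool_pos': array([ 0.5254, -0.2334,  0.2547]), 'tcp_rot': array([ 9.946e-01,  1.036e-01, -1.000e-04,  0.000e+00]), 'contact_force': array([-0.0541, -0.1898, -2.9755]), 'opening': np.float64(0.0277)}
322 286
```

View pics/c3.png

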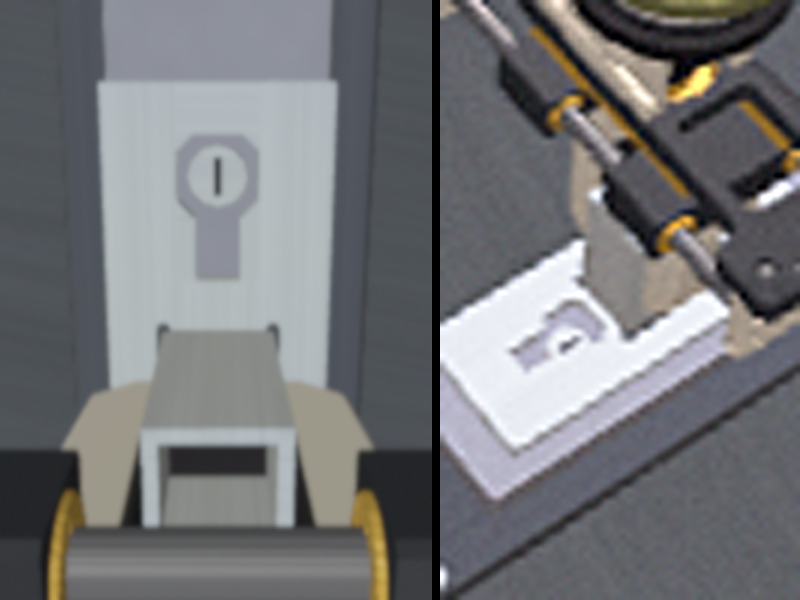

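The front screw head (crop 217,176 → pixel 280.4,153.3) sits inside the round hole (crop x 176–260, y 133–218), well centred sideways. I compute the offset along x.

```bash
python3 - <<'E'
from h import *
s=np.load('/tmp/cal.npy',allow_pickle=True).item()
z=.2547-.208
ex=np.array([np.cos(np.radians(12.05)),np.sin(np.radians(12.05))]);ey=np.array([-ex[1],ex[0]])
def L(n,x,y,h): p=ray(s,190+x/2.4-.3,80+y/2.4-.3,h)[:2]*1000; print(n,(ex@p).round(1),(ey@p).round(1))
L('head c',217,176,.035);L('head top',217,145,.035);L('head bot',217,208,.035)
L('hole L',176,178,z);L('hole R',260,178,z);L('hole top',217,133,z);L('slot end',217,279,z-.005);L('slot end top',217,279,z)
L('edge front',217,82,z);L('edge L',102,178,z);L('edge R',334,178,z)
E
```

```text
head c 517.1 -337.5
head top 525.0 -337.6
head bot 508.8 -337.5
hole L 517.9 -327.6
hole R 517.8 -348.0
hole top 528.6 -337.6
slot end 491.4 -337.5
slot end top 492.6 -337.5
edge front 540.4 -337.6
edge L 517.9 -309.5
edge R 517.8 -366.1
```

In the tool's units: -0.0098 m / 0.5 = -0.0196, -0.004 m / 0.5 = -0.008.

step_arm --moves '[0, 0, -0.004, 0, 0, 0, 1, 0, 0, -0.008, 0, 0, 0, 1, 0, 0, -0.011, 0, 0, 0, 1, 0, 0, -0.0124, 0, 0, 0, 1, 0, 0, -0.0136, 0, 0, 0, 1, 0, 0, -0.0148, 0, 0, 0, 1, 0, 0, -0.016, 0, 0, 0, 1, 0, 0, -0.0172, 0, 0, 0, 1, 0, 0, -0.0184, 0, 0, 0, 1, 0, 0, -0.0196, 0, 0, 0, 1]'

```text
time_s: 10.5
tool_pos: [0.5254, -0.2334, 0.2449]
tcp_rot: [0.995, 0.104, -0.0, 0.0]
contact_force: [-0.3, 0.2, -3.1]
opening: 0.0279
grip_force: 40.0
```

In the tool's units: -0.0052 m / 0.5 = -0.0104, -0.0047 m / 0.5 = -0.0094.

step_arm --moves '[0, 0, -0.0012, 0, 0, 0, 1, 0, 0, -0.0024, 0, 0, 0, 1, 0, 0, -0.0036, 0, 0, 0, 1, 0, 0, -0.0048, 0, 0, 0, 1, 0, 0, -0.006, 0, 0, 0, 1, 0, 0, -0.0072, 0, 0, 0, 1, 0, 0, -0.0084, 0, 0, 0, 1, 0, 0, -0.0094, 0, 0, 0, 1, 0, 0, -0.0104, 0, 0, 0, 1, 0, 0, -0.0104, 0, 0, 0, 1]'

```text
time_s: 11.75
tool_pos: [0.5255, -0.2334, 0.2397]
tcp_rot: [0.995, 0.104, 0.0, 0.0]
contact_force: [1.0, 0.3, -3.3]
opening: 0.0276
grip_force: 40.0
```

In the tool's units: -0.0037 m / 0.5 = -0.0074, -0.0035 m / 0.5 = -0.007.

step_arm --moves '[0, 0, -0.0008, 0, 0, 0, 1, 0, 0, -0.0016, 0, 0, 0, 1, 0, 0, -0.0024, 0, 0, 0, 1, 0, 0, -0.0032, 0, 0, 0, 1, 0, 0, -0.004, 0, 0, 0, 1, 0, 0, -0.0048, 0, 0, 0, 1, 0, 0, -0.0056, 0, 0, 0, 1, 0, 0, -0.0064, 0, 0, 0, 1, 0, 0, -0.007, 0, 0, 0, 1, 0, 0, -0.0074, 0, 0, 0, 1]'

```text
time_s: 13.0
tool_pos: [0.5255, -0.2334, 0.236]
tcp_rot: [0.995, 0.104, 0.0, 0.0]
contact_force: [0.9, -0.5, -2.6]
opening: 0.0278
grip_force: 40.0
```

In the tool's units: -0.001 m / 0.5 = -0.002, -0.0008 m / 0.5 = -0.0016.

step_arm --moves '[0, 0, -0.0004, 0, 0, 0, 1, 0, 0, -0.0008, 0, 0, 0, 1, 0, 0, -0.0012, 0, 0, 0, 1, 0, 0, -0.0016, 0, 0, 0, 1, 0, 0, -0.002, 0, 0, 0, 1, 0, 0, -0.002, 0, 0, 0, 1]'

```text
time_s: 13.75
tool_pos: [0.5255, -0.2334, 0.235]
tcp_rot: [0.995, 0.104, 0.0, 0.0]
contact_force: [0.2, 0.1, -2.4]
opening: 0.0278
grip_force: 40.0
```

Passed over the heads freely; next to the light touch on the bar.

In the tool's units: -0.0006 m / 0.5 = -0.0012, -0.0004 m / 0.5 = -0.0008.

step_arm --moves '[0, 0, -0.0004, 0, 0, 0, 1, 0, 0, -0.0008, 0, 0, 0, 1, 0, 0, -0.0012, 0, 0, 0, 1, 0, 0, -0.0012, 0, 0, 0, 1]'

```text
time_s: 14.25
tool_pos: [0.5254, -0.2334, 0.2348]
tcp_rot: [0.995, 0.104, 0.0, -0.0]
contact_force: [-1.2, 2.2, 5.8]
opening: 0.028
grip_force: 40.0
```

In the tool's units: 0.0085 m / 0.5 = 0.017, 0.0075 m / 0.5 = 0.015.

step_arm --moves '[0, 0, 0.0006, 0, 0, 0, 1, 0.001, 0.0002, 0.0012, 0, 0, 0, 1, 0.003, 0.0006, 0.0012, 0, 0, 0, 1, 0.005, 0.001, 0.0012, 0, 0, 0, 1, 0.007, 0.0014, 0.0012, 0, 0, 0, 1, 0.009, 0.002, 0.0012, 0, 0, 0, 1, 0.011, 0.0024, 0.0012, 0, 0, 0, 1, 0.013, 0.0028, 0.0012, 0, 0, 0, 1, 0.015, 0.0032, 0.0012, 0, 0, 0, 1, 0.017, 0.0036, 0.0012, 0, 0, 0, 1]'

```text
time_s: 15.5
tool_pos: [0.534, -0.2316, 0.235]
tcp_rot: [0.995, 0.104, -0.0, 0.0]
contact_force: [-0.3, -0.9, -3.0]
opening: 0.0277
grip_force: 40.0
```

In the tool's units: 0.0078 m / 0.5 = 0.0156, 0.0072 m / 0.5 = 0.0144.

step_arm --moves '[0.0016, 0.0004, 0, 0, 0, 0, 1, 0.0032, 0.0006, 0, 0, 0, 0, 1, 0.0048, 0.001, 0, 0, 0, 0, 1, 0.0064, 0.0014, 0, 0, 0, 0, 1, 0.008, 0.0018, 0, 0, 0, 0, 1, 0.0096, 0.002, 0, 0, 0, 0, 1, 0.0112, 0.0024, 0, 0, 0, 0, 1, 0.0128, 0.0028, 0, 0, 0, 0, 1, 0.0144, 0.003, 0, 0, 0, 0, 1, 0.0156, 0.0034, 0, 0, 0, 0, 1]'

```text
time_s: 16.75
tool_pos: [0.5418, -0.2299, 0.235]
tcp_rot: [0.995, 0.104, -0.0, 0.0]
contact_force: [-0.8, -0.4, -2.5]
opening: 0.0281
grip_force: 40.0
```

In the tool's units: 0.0026 m / 0.5 = 0.0052, 0.0023 m / 0.5 = 0.0046.

step_arm --moves '[0.0008, 0.0002, 0, 0, 0, 0, 1, 0.0016, 0.0004, 0, 0, 0, 0, 1, 0.0024, 0.0006, 0, 0, 0, 0, 1, 0.0032, 0.0006, 0, 0, 0, 0, 1, 0.004, 0.0008, 0, 0, 0, 0, 1, 0.0046, 0.001, 0, 0, 0, 0, 1, 0.0052, 0.0012, 0, 0, 0, 0, 1, 0.0052, 0.0012, 0, 0, 0, 0, 1]'

```text
time_s: 17.75
tool_pos: [0.5444, -0.2292, 0.235]
tcp_rot: [0.995, 0.104, 0.0, 0.0]
contact_force: [-0.2, -0.6, -3.0]
opening: 0.0279
grip_force: 40.0
```

In the tool's units: 0.001 m / 0.5 = 0.002, 0.0008 m / 0.5 = 0.0016.

step_arm --moves '[0.0006, 0.0002, 0, 0, 0, 0, 1, 0.0012, 0.0002, 0, 0, 0, 0, 1, 0.0016, 0.0004, 0, 0, 0, 0, 1, 0.002, 0.0004, 0, 0, 0, 0, 1, 0.002, 0.0004, 0, 0, 0, 0, 1]'

```text
time_s: 18.38
tool_pos: [0.5453, -0.2291, 0.235]
tcp_rot: [0.995, 0.104, -0.0, 0.0]
contact_force: [0.5, -0.3, -3.6]
opening: 0.0279
grip_force: 40.0
```

Slid 20.4 mm; expecting the stop within a millimetre or two.

In the tool's units: 0.0006 m / 0.5 = 0.0012, 0.0004 m / 0.5 = 0.0008.

step_arm --moves '[0.0004, 0, 0, 0, 0, 0, 1, 0.0008, 0.0002, 0, 0, 0, 0, 1, 0.0012, 0.0002, 0, 0, 0, 0, 1, 0.0012, 0.0002, 0, 0, 0, 0, 1]'

```text
time_s: 18.88
tool_pos: [0.5458, -0.229, 0.235]
tcp_rot: [0.995, 0.104, -0.0, -0.0]
contact_force: [-0.5, -0.1, -3.6]
opening: 0.028
grip_force: 40.0
```

In the tool's units: 0.0004 m / 0.5 = 0.0008, 0.0002 m / 0.5 = 0.0004.

step_arm --moves '[0.0004, 0, 0, 0, 0, 0, 1, 0.0008, 0.0002, 0, 0, 0, 0, 1, 0.0008, 0.0002, 0, 0, 0, 0, 1]'

```text
time_s: 19.25
tool_pos: [0.546, -0.229, 0.2349]
tcp_rot: [0.995, 0.104, -0.0, -0.0]
contact_force: [-2.3, -1.4, -3.2]
opening: 0.0278
grip_force: 40.0
```

In the tool's units: 0.0004 m / 0.5 = 0.0008, 0.0002 m / 0.5 = 0.0004.

step_arm --moves '[0.0004, 0, 0, 0, 0, 0, 1, 0.0008, 0.0002, 0, 0, 0, 0, 1, 0.0008, 0.0002, 0, 0, 0, 0, 1]'

```text
time_s: 19.62
tool_pos: [0.5461, -0.229, 0.235]
tcp_rot: [0.995, 0.103, -0.001, -0.0]
contact_force: [-5.4, -0.6, -1.8]
opening: 0.0279
grip_force: 40.0
```

In the tool's units: 0.0005 m / 0.5 = 0.001, 0.0003 m / 0.5 = 0.0006.

step_arm --moves '[0.0006, 0.0002, 0, 0, 0, 0, 1, 0.001, 0.0002, 0, 0, 0, 0, 1, 0.001, 0.0002, 0, 0, 0, 0, 1]'

```text
time_s: 20.0
tool_pos: [0.5463, -0.229, 0.235]
tcp_rot: [0.995, 0.103, -0.001, -0.0]
contact_force: [-6.0, -1.5, -0.7]
opening: 0.0278
grip_force: 40.0
```

```bash
python3 - <<'E'
from h import *
s=snap('wrist');d=snap('side');t=snap('top')
a=cv2.imread('/tmp/wrist.png')[80:330,190:370]; b=cv2.imread('/tmp/side.png')
e=np.array([np.cos(np.radians(12.05)),np.sin(np.radians(12.05))])
c=np.array([.497,-.2405])-.0325*e
u,v=np.round(proj(d,[*c,.028])).astype(int);print(u,v,proj(s,[*c,.028]),proj(t,[*c,.028]))
o=np.zeros((600,800,3),np.uint8)
a=cv2.resize(a,None,fx=2.4,fy=2.4,interpolation=cv2.INTER_CUBIC);o[:600,:432]=a[:,:432]
b=cv2.resize(b[v-50:v+50,u-30:u+30],None,fx=6,fy=6,interpolation=cv2.INTER_CUBIC);o[:600,440:800]=b
cv2.imwrite('pics/c4.png',o)
E
```

```text
300 303 [np.float64(282.79034962147097), np.float64(350.66235429884415)] [np.float64(356.26592114620655), np.float64(225.60801289167316)]
```

View pics/c4.png

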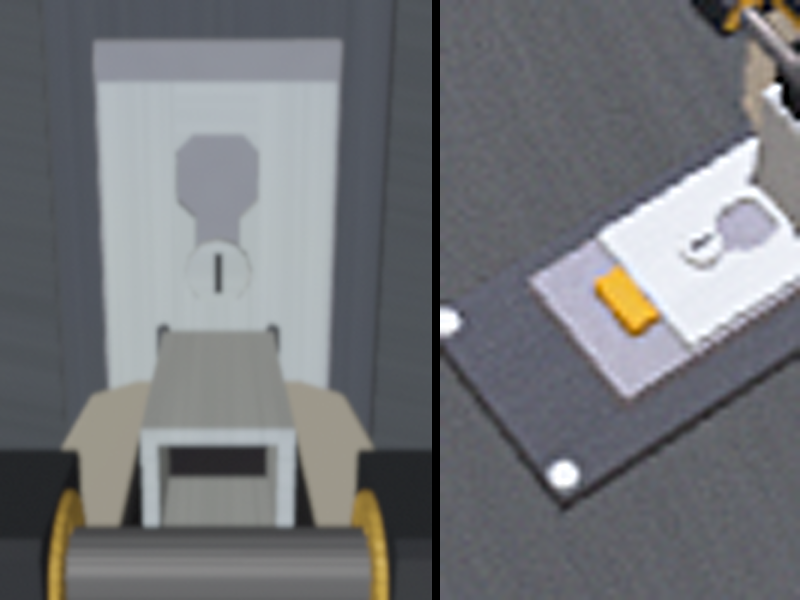

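The catch (crop 625,300) stands proud behind the foot's rear edge, and both heads sit over the slots, so it is home. I relax the push, set it down and let go.

In the tool's units: -0.0009 m / 0.5 = -0.0018, -0.0004 m / 0.5 = -0.0008.

step_arm --moves '[-0.0008, -0.0002, -0.0002, 0, 0, 0, 1, -0.0018, -0.0004, -0.0006, 0, 0, 0, 1, -0.0018, -0.0004, -0.0006, 0, 0, 0, 1, -0.0018, -0.0004, -0.0006, 0, 0, 0, 0.65, -0.0018, -0.0004, -0.0006, 0, 0, 0, 0.5, -0.0018, -0.0004, -0.0006, 0, 0, 0, 0.3, -0.0018, -0.0004, -0.0006, 0, 0, 0, 0.2, -0.0018, -0.0004, -0.0006, 0, 0, 0, 0.1, -0.0018, -0.0004, -0.0006, 0, 0, 0, 0.1]'

```text
time_s: 21.28
tool_pos: [0.5463, -0.2289, 0.2347]
tcp_rot: [0.995, 0.104, -0.0, 0.0]
contact_force: [-1.2, 0.2, -0.1]
opening: 0.0779
grip_force: 0.0
```

In the tool's units: 0.15 m / 0.5 = 0.3, 0.145 m / 0.5 = 0.29.

step_arm --moves '[0, 0, 0.01, 0, 0, 0, 0.1, 0, 0, 0.04, 0, 0, 0, 0.1, 0, 0, 0.09, 0, 0, 0, 0.1, 0, 0, 0.15, 0, 0, 0, 0.1, 0, 0, 0.21, 0, 0, 0, 0.1, 0, 0, 0.26, 0, 0, 0, 0.1, 0, 0, 0.29, 0, 0, 0, 0.1, 0, 0, 0.3, 0, 0, 0, 0.1, 0, 0, 0.3, 0, 0, 0, 0.1]'

```text
time_s: 22.4
tool_pos: [0.5463, -0.2287, 0.3846]
tcp_rot: [0.995, 0.104, -0.0, -0.0]
contact_force: [-0.2, -0.0, -1.5]
opening: 0.0836
grip_force: 0.0
```

```bash
python3 - <<'E'
from h import *
s=snap('wrist');d=snap('side')
a=cv2.imread('/tmp/wrist.png'); b=cv2.imread('/tmp/side.png')
o=np.zeros((600,800,3),np.uint8)
o[:420,:400]=a[:,80:480]
b=cv2.resize(b[233:343,270:370],None,fx=4,fy=4,interpolation=cv2.INTER_CUBIC);o[:440,400:800]=b
cv2.imwrite('pics/c5.png',o)
E
```

```text
(no output)
```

View pics/c5.png

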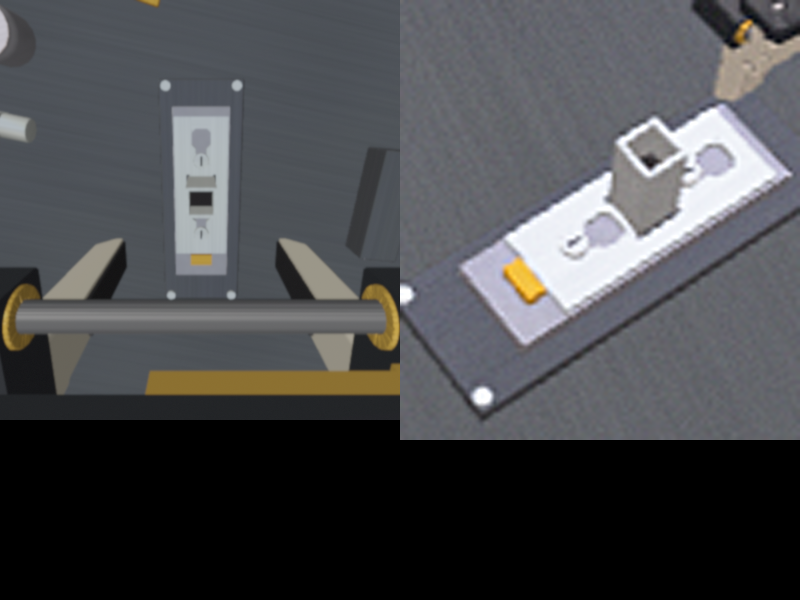

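The post stands flat on the bar. Both heads are over the slot ends, the catch (crop 525,280) is up behind the foot, and the gripper is clear. I hand the job in.

```bash
python3 -c "
from h import *
print(job.close_job())"
```

```text
the job is handed in; nothing more can be done
None
```

The post is mounted on the anchor and handed in: foot flat on the bar, slid until the necks met the slot ends, catch up behind the foot, gripper open and clear. The highest wrist reading between moves was about 6 N, and it took about 22 s on the robot's clock; the hand-in returned no verdict.

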